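Set the length stop of a pin-cropping jig by its knurled wheel and bring the pin up to it

ROBOT

A 6-joint arm with a two-finger parallel gripper is mounted at the origin on a cart in front of the work surface, level with it; the furniture and walls round the work are solid. World frame = base frame: x ahead of the robot, y to its left, z up, the work surface at z = 0. Lengths are in m, angles in rad, forces in N, time in s.
With the tool pointing down it reaches from about 0.4 to 0.925 m from the base axis. Payload 12.5 kg.
Tool frame: the origin (TCP) lies on the centre line of the jaws, within the pads' length; the fingertips stand 14 mm ahead of it and the grasp point (between the pads) lies 5 mm behind it; y points along the fingers, z is the direction in which the jaws open and shut, and the axes are right-handed (so a half turn about y gives the same grasp; the last joint's range is limited). The gripper opens to 95 mm and grips with 3 to 60 N. Pads are 20 mm wide; open, the fingers measure 119 mm over their backs; the gripper's body (75 mm by 180 mm) begins 59 mm behind the grasp point.
Start: joints at [1.084, 0.491, 1.559, -0, 1.092, -0.106], TCP at [0.232, 0.58, 0.229] pointing down, gripper open.
Joint ranges: [-3.1, 3.1], [-0.84, 2.19], [0.05, 2.79], [-1.13, 4.28], [0.06, 2.93], [-2.69, 2.69]. Speed limits (rad/s): [2.22, 2.22, 2.79, 3.14, 3.14, 3.14].

INTERFACE

Orientations are given as a rotation vector (axis times angle).
In Python, from workcell import readout, imaging, bot gives the robot as it stands.
- The arm moves only by the tool jog_arm, never from a script. Its argument "targets" is a list of rows, each a list of 3 entries, a list of its own where there are three numbers: the shift along the tool's x, y, z each as a share of 0.02 m, from -1 to 1, then the turn, a rotation vector about the tool's x, y, z each as a share of 0.1 rad, from -1 to 1, then the opening, from 0 (shut) to 1 (fully open). In form: [[[x, y, z], [rx, ry, rz], claw], ...]. A call has 1 to 12 rows; each row shifts and turns the pose as measured when the row begins, along the tool's axes as they then stand; what a row does not reach is not made up. A row lasts 1/10 s, in which the tool goes at most 50 mm and 8.59 degrees, less where a joint would pass 70% of its speed; a pose out of reach is approached as far as the arm can. A call with a number of a shift or a turn outside -1 to 1 is refused whole. A call with a gripper value outside its range is refused whole. The fingers move at their own pace and stop on an object; the grip force is fixed at half the most. Time passes only in rows, so rows that do not move let the fingers close. It gives the time, the measured TCP pose, the force and the opening at its end, in the units of the state.
- readout.get_state(): the state, without advancing time (a new reading comes with each control period).
- imaging.capture(name): name is "scene" or "top"; returns the picture (480x640x3 uint8, red, green, blue); there is no depth.
- imaging.camera_model(name): a dict with "mtx" (3x3 intrinsics, pixels), "camera_from_world" (4x4, takes a point from world to camera coordinates). Camera axes: x right, y up, looking along -z (the intrinsics and any distortion apply to the point x, -y, -z); pixel columns grow to the right and rows downward; lengths in m; the calibration is good to about 2 mm. A picture is of the moment at which its call begins. camera_model takes no time and is no camera call.
- bot.job_done(): hands the job in, once; it reports no verdict.
The state is a dict: "time": time; "q": joint angles; "joint_velocities": joint speeds; "joint_torque": joint torques, N m; "tool_pos": TCP position; "tool_rot": TCP orientation; "contact_force": force on the tool from outside, world axes, zero at the start; "ft_torque": the same for the moment, N m; "grip_width": opening from 0.0 (shut) to 1.0 (fully open).
Only numpy, scipy, OpenCV 4.12 (cv2) and the standard library are available. Lean on these libraries where they do the work, as an engineer would, in place of code of your own. Each camera call takes 0.05 s, during which the arm holds its last target.

TASK

Set up the green sawing jig for the next cut: roll its knurled brass wheel under a fingertip until the pointer on the blue sliding stop is level with the middle of the red marker on the scale, then push the steel pin along its groove with a fingertip until its head rests against the stop. Move the stop by its wheel only, never by hand, and leave it on the mark; do not lift the pin, shift the red marker or disturb the tools lying round the jig.

Things in the scene. Friction and masses are not known exactly. Their poses are not given: they have to be found in the camera images.
- jig: Sawing jig fixed to the bench, green base 110 x 312 x 10 mm. Origin at bench level under the groove; y runs along the groove towards the wheel, z up. In its frame, mm: groove on x = 0 from y = -128 to 0, floor 13 wide at z = 30, walls up to z = 34, 40 over the outside; saw slot at y = -20. Then the sliding stop, then the wheel at y = 133. Green rack guides at x 25 to 43, y 106 to 161 reach z = 60
- wheel_top (a point): Topmost point of the knurled brass wheel (radius 30 mm, 18 mm wide, level axle along jig x; cheeks beside it reach z = 55 mm), 72 mm over the bench, mid-width; it does not turn. Dragging the wheel's top to jig -y (towards the groove) closes the stop to -y, dragging to +y opens it. Stiff: needs 5 N of drag at the rim (press with 8 to 15 N, friction about 1.2), and stays where left
- thumbwheel (a joint): Turn of the wheel, rad, 0 = gap fully open; grows as the top of the wheel is dragged towards jig -y. A pinion and rack move the stop 6 mm per rad: 30 mm of drag on the rim moves the stop 6 mm
- length_stop: The blue sliding stop: block 46 x 48 x 26 mm, top 45 mm over the bench, with a steel anvil button (14 mm diameter) facing the groove and a rack bar running to the wheel. Slides along jig y only, 32 mm of travel, moved by the wheel; holds against pushes up to about 24 N. Not to be touched by the hand. Its origin is of no use: see stop_face, pointer_tip
- stop_face (a point): Centre of the stop's anvil face, which looks to the jig's -y; at the jig's x = 0, 36 mm above the bench
- pointer_tip (a point): Tip of the black pointer on the near side of the sliding stop, 32 mm above the bench; y axis = the jig's y axis
- marker_mid (a point): Middle of the red marker's top. The marker is a 6 mm wide saddle on the aluminium scale bar (15 mm across the bar, top 32 mm over the bench), set to the wanted length; the pointer tip passes 1.5 mm beside its inner edge. y axis = jig y. It slides at 3 N, so it must not be bumped
- marker: The red marker itself as a body; its origin is of no use: use marker_mid
- pin: Steel hinge pin, 54 mm long, 10 to 12 mm thick, 30 g, loose on the groove floor along jig y, with 2 mm of side play; its top is 6 to 8 mm above the groove walls. Origin at the middle of its underside; its head faces the stop, and its y axis runs along it from head to plain end
- pin_head (a point): Centre of the pin's head end, the one that faces the stop (27 mm from the middle)
- pin_tail (a point): Centre of the pin's plain end, the one away from the stop (27 mm from the middle)
- hex_nut: Bystander: steel hexagon nut 35 x 30 x 16 mm beside the jig; origin under its centre
- mallet: Bystander: beech mallet 105 x 303 x 73 mm; origin under its centre
- try_square: Bystander: try square 170 x 100 x 25 mm; origin under its centre
- padlock: Bystander: brass padlock 59 x 38 x 13 mm; origin under its centre
- spring_clamp: Bystander: orange spring clamp 100 x 55 x 16 mm; origin under its centre
- tin_box: Bystander: hinged tin with small screws 126 x 150 x 54 mm; origin under its centre
- tape_roll: Bystander: roll of paper tape, 74 mm diameter, 25 mm high; origin under its centre

How it is judged:
By the outcome, as a careful person would: the job done as asked, in the order asked, and still so for the second after the job is handed in, with the robot touching nothing.
It also fails if it takes over 58 s, if anything falls off the work surface, if the arm or the gripper's body presses on something with over 40 N, if the wrist force passes 120 N, or if a joint passes its speed limit or range.

## Working session

There is one attempt and no reset: what is moved stays moved. The work goes in short steps, Python scripts to look and compute and a tool call to move; the robot and the scene stay as the last step left them, time stands still between calls to the robot, and variables do not carry over. Pictures are saved under pics/ and viewed, and the job is handed in when it is done.

Besides the shell and the picture viewer there is one more tool, called after "Call:" by a JSON object that holds its "api" and its "payload". jog_arm: Moves the arm, as the interface text tells. Shift numbers are shares of 0.02 m and turn numbers shares of 0.1 rad, none past 1 either way. Its arguments: {"type":"object","properties":{"targets":{"type":"array","items":{"type":"array"}}},"required":["targets"]}

```bash
ls; mkdir -p pics
python3 - <<'E'
from workcell import readout, imaging, bot
import cv2
print(readout.get_state())
for n in("scene","top"):
    im=imaging.capture(n); cv2.imwrite(f"pics/{n}0.png",im[:,:,::-1]); m=imaging.camera_model(n); print(m)
E
```

```text
pics
{'time': 0.0, 'q': array([ 1.08441217e+00,  4.91536710e-01,  1.55945550e+00,  1.87262566e-05,
        1.09168297e+00, -1.05603391e-01]), 'joint_velocities': array([-0.00110432, -0.00021517,  0.00088285,  0.00043443, -0.00077974,
        0.00189565]), 'joint_torque': array([ 1.69870324e-03, -6.12654305e+01, -2.58183396e+01,  6.93696295e-02,
        4.81658941e-02, -1.17371228e-04]), 'tool_pos': array([0.23214841, 0.58004139, 0.22807385]), 'tool_rot': array([-1.55110608,  0.2990484 , -0.29852478]), 'contact_force': array([ 0.02712055,  0.72607629, -0.07376851]), 'ft_torque': array([ 0.01129113, -0.05166938, -0.03960802]), 'grip_width': 1.0024740161087848}
{'mtx': array([[434.77907264,   0.        , 313.07168337],
       [  0.        , 434.77907264, 239.58848359],
       [  0.        ,   0.        ,   1.        ]]), 'camera_from_world': array([[ 0.62811856, -0.77787138, -0.01957522, -0.38024804],
       [ 0.50627677,  0.38944765,  0.7694247 , -0.35911353],
       [-0.59088993, -0.49320041,  0.63843751, -0.65553969],
       [ 0.        ,  0.        ,  0.        ,  1.        ]])}
{'mtx': array([[557.50856966,   0.        , 315.14486709],
       [  0.        , 557.50856966, 241.21522094],
       [  0.        ,   0.        ,   1.        ]]), 'camera_from_world': array([[-0.01811862, -0.99981356,  0.00667582,  0.00517626],
       [ 0.98402034, -0.01664873,  0.17727601, -0.60460051],
       [-0.17713181,  0.00978114,  0.98413853, -1.16673688],
       [ 0.        ,  0.        ,  0.        ,  1.        ]])}
```

View pics/scene0.png

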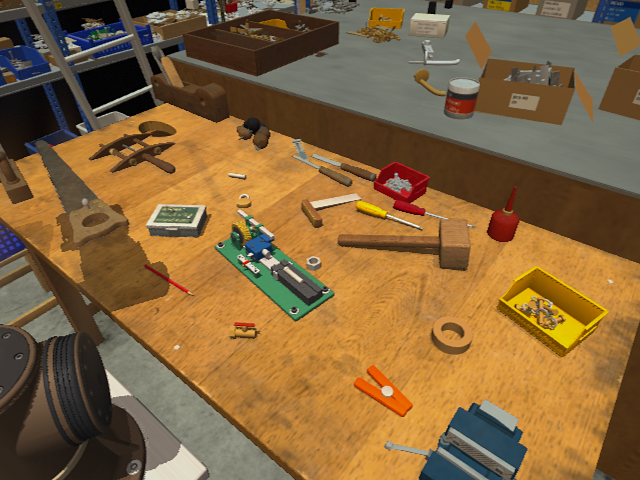

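View pics/top0.png

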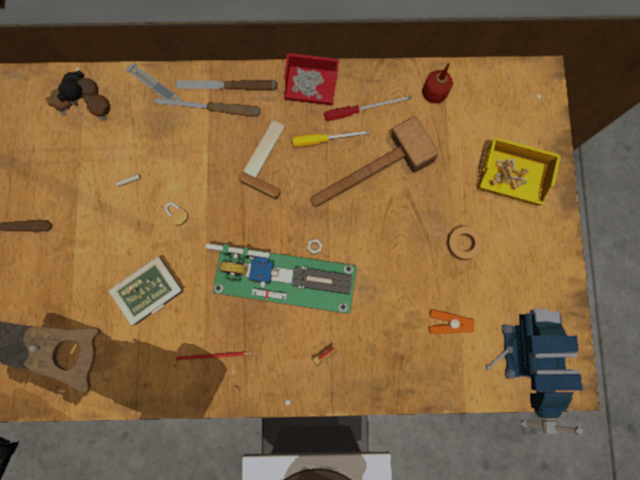

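Run:
```python
import cv2
a=cv2.imread("pics/top0.png")[230:320,200:365]; cv2.imwrite("pics/top0c.png",cv2.resize(a,None,fx=4.8,fy=4.8,interpolation=cv2.INTER_CUBIC))
a=cv2.imread("pics/scene0.png")[200:325,205:345]; cv2.imwrite("pics/scene0c.png",cv2.resize(a,None,fx=4.8,fy=4.8,interpolation=cv2.INTER_CUBIC))
```

```text
(no output)
```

View pics/top0c.png

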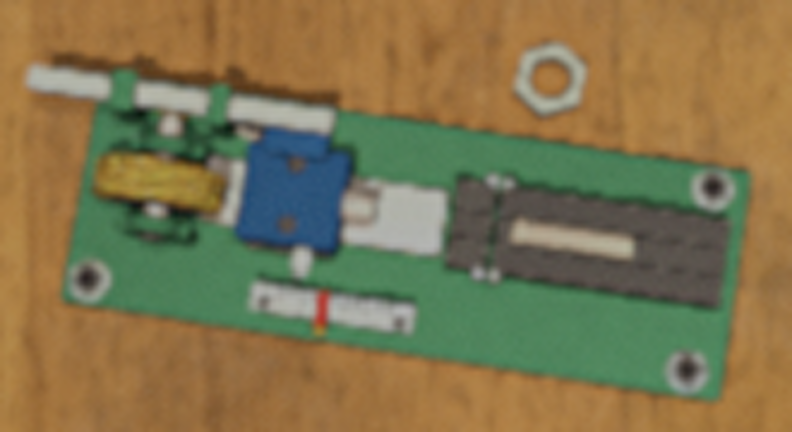

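View pics/scene0c.png

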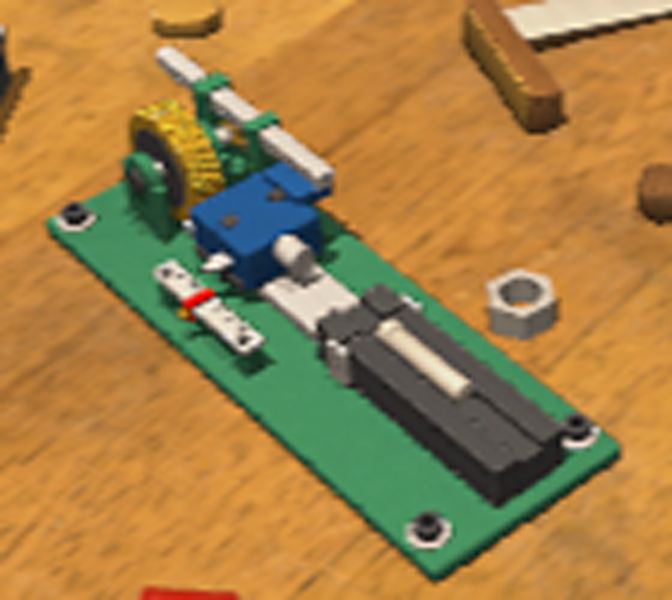

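```bash
cat > h.py <<'E'
import numpy as np, cv2
from workcell import imaging
M={n:imaging.camera_model(n) for n in("scene","top")}
def ray(n,u,v):
    m=M[n];K=m["mtx"];T=m["camera_from_world"]
    p=np.linalg.inv(K)@[u,v,1]; d=T[:3,:3].T@np.array([p[0],-p[1],-p[2]]); c=-T[:3,:3].T@T[:3,3]
    return c,d
def at(n,u,v,z):
    c,d=ray(n,u,v); return c+d*(z-c[2])/d[2]
def proj(n,P):
    m=M[n];T=m["camera_from_world"];q=T[:3,:3]@np.asarray(P)+T[:3,3]
    p=m["mtx"]@[q[0],-q[1],-q[2]]; return p[:2]/p[2]
def ct(x,y): return 200+(x+.5)/4.8-.5,230+(y+.5)/4.8-.5
def cs(x,y): return 205+(x+.5)/4.8-.5,200+(y+.5)/4.8-.5
E
python3 - <<'E'
from h import *
P=lambda c,z:at("top",*ct(*c),z)
S=lambda c,z:at("scene",*cs(*c),z)
for n,c,z in [("TR",(750,170),.01),("BR",(718,401),.01),("BL",(63,303),.01),("sTL?",(97,106),.01),("wheel",(160,182),.072),("wl",(95,178),.042),("wr",(226,188),.042),("pinhead",(512,230),.036),("pintail",(634,246),.036),("mark",(321,310),.032),("ptr",(303,273),.032),("anvil",(378,206),.036),("g0",(452,178),.04),("gend",(722,215),.04),("nut",(550,79),.016)]: print(n,P(c,z).round(4))
for n,c,z in [("R",(622,450),.01),("near",(435,578),.01),("L",(47,222),.01),("wheel",(158,105),.072),("ph",(385,328),.036),("pt",(462,388),.036),("mark",(198,300),.032),("ptr",(203,267),.032)]: print("S",n,S(c,z).round(4))
E
```

```text
TR [ 0.5565 -0.0966  0.01  ]
BR [ 0.4491 -0.0785  0.01  ]
BL [0.4997 0.2246 0.01  ]
sTL? [0.5921 0.21   0.01  ]
wheel [0.5472 0.1714 0.072 ]
wl [0.5536 0.2052 0.042 ]
wr [0.548  0.1455 0.042 ]
pinhead [0.5272 0.0154 0.036 ]
pintail [ 0.5188 -0.0403  0.036 ]
mark [0.4925 0.1031 0.032 ]
ptr [0.5095 0.1113 0.032 ]
anvil [0.5393 0.0766 0.036 ]
g0 [0.5511 0.0424 0.04  ]
gend [ 0.5319 -0.0807  0.04  ]
nut [ 0.6004 -0.0034  0.016 ]
S R [ 0.5486 -0.1037  0.01  ]
S near [ 0.4427 -0.0858  0.01  ]
S L [0.4964 0.2181 0.01  ]
S wheel [0.5465 0.1786 0.072 ]
S ph [0.5233 0.012  0.036 ]
S pt [ 0.5155 -0.0404  0.036 ]
S mark [0.4871 0.0966 0.032 ]
S ptr [0.5048 0.1114 0.032 ]
```

```bash
cat >> h.py <<'E'
def jw(pose,p):
    x,y,a=pose; c,s=np.cos(a),np.sin(a)
    return np.array([x+c*p[0]-s*p[1],y+s*p[0]+c*p[1],p[2]])
def big(n,im,box,f,name,segs=()):
    x0,y0,x1,y1=box
    a=cv2.resize(im[y0:y1,x0:x1],None,fx=f,fy=f,interpolation=cv2.INTER_CUBIC)
    for p,q,col in segs:
        u=[tuple(int(round(v*16)) for v in ((proj(n,P)-[x0,y0]+.5)*f-.5)) for P in(p,q)]
        cv2.line(a,u[0],u[1],col,1,cv2.LINE_AA,4)
    cv2.imwrite(name,a)
def rect(pose,x0,x1,y0,y1,z,col):
    c=[jw(pose,(a,b,z)) for a,b in((x0,y0),(x1,y0),(x1,y1),(x0,y1))]
    return [(c[i],c[(i+1)%4],col) for i in range(4)]
def model(pose,yb0=-.14):
    s=rect(pose,-.055,.055,yb0,yb0+.312,.01,(0,0,255))
    s+=rect(pose,-.0065,.0065,-.128,0,.034,(255,255,0))
    t=[jw(pose,(sx,.133+.03*np.cos(k),.042+.03*np.sin(k))) for sx in(-.009,.009) for k in np.linspace(0,2*np.pi,25)]
    s+=[(t[i],t[i+1],(255,0,255)) for i in list(range(24))+list(range(25,49))]
    s+=[(jw(pose,(0,.133,.072)),jw(pose,(.0,.133,.062)),(255,255,255))]
    return s
E
python3 - <<'E'
from h import *
pose=(0.535,0.0405,-0.155)
for n,box,f in(("top",(200,230,365,320),4.8),("scene",(205,200,345,325),4.8)):
    big(n,cv2.imread(f"pics/{n}0.png"),box,f,f"pics/{n}m.png",model(pose))
E
```

```text
(no output)
```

View pics/topm.png

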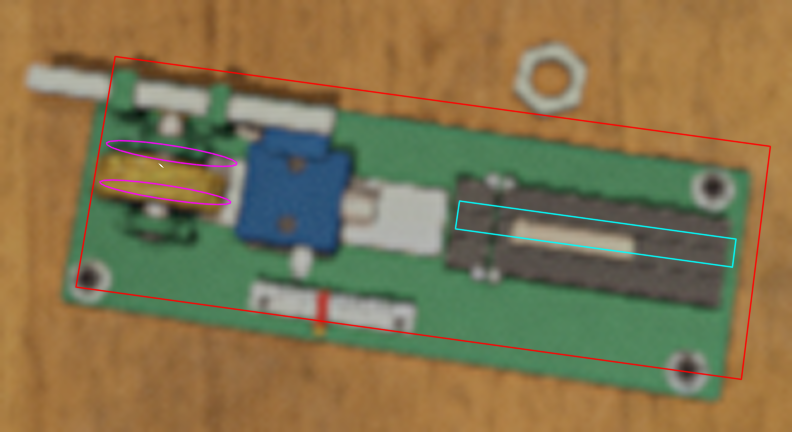

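View pics/scenem.png

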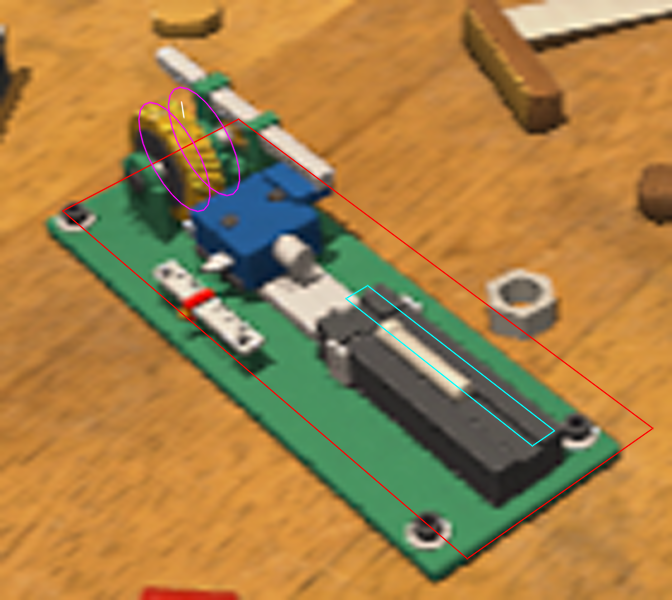

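```bash
sed -i 's/def model(pose,yb0=-.14):/def model(pose,yb0=-.14,xb=0):/; s/rect(pose,-.055,.055,yb0/rect(pose,xb-.055,xb+.055,yb0/' h.py
cat > ov.py <<'E'
from h import *
pose=(0.530,0.0385,-0.158)
for n,box,f in(("top",(200,230,365,320),4.8),("scene",(205,200,345,325),4.8)):
    big(n,cv2.imread(f"pics/{n}0.png"),box,f,f"pics/{n}m2.png",model(pose,-.136,-.006)+rect(pose,-.0056,.0056,-.087,-.033,.041,(0,200,0)))
E
python3 ov.py
```

```text
(no output)
```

View pics/topm2.png

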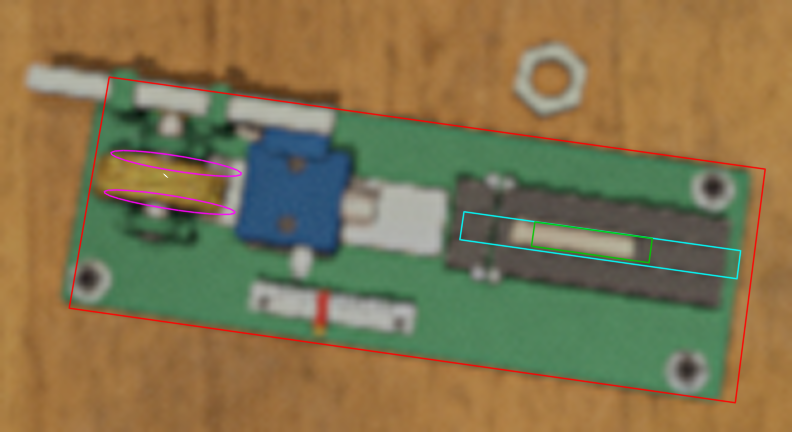

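View pics/scenem2.png

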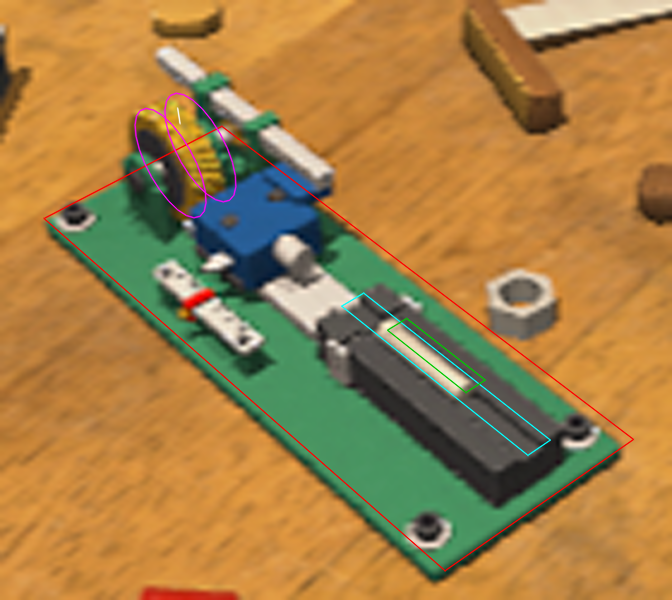

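```bash
cat > fit.py <<'E'
from h import *
from scipy.optimize import least_squares
T=[((95,178),(0,.163,.042)),((227,188),(0,.103,.042)),((460,175),(.02,0,.034)),((447,268),(-.02,0,.034)),((733,214),(.02,-.128,.034)),((720,306),(-.02,-.128,.034))]
S=[((318,322),(-.02,0,.034)),((375,287),(.02,0,.034)),((558,440),(.02,-.128,.034)),((497,472),(-.02,-.128,.034))]
TB=[((63,302),(-1,1)),((718,400),(-1,0)),((750,169),(1,0))]
SB=[((47,221),(-1,1)),((435,573),(-1,0)),((622,447),(1,0))]
def res(p,use):
    r=[]
    for n,A,B,c in(("top",T,TB,ct),("scene",S,SB,cs)):
        if n not in use: continue
        for u,P in A: r+=list(proj(n,jw(p[:3],P))-c(*u))
        for u,(sx,sy) in B: r+=list(proj(n,jw(p[:3],(p[3]+sx*.055,p[4]+sy*.312,.01)))-c(*u))
    return np.array(r)
for use in(["top"],["scene"],["top","scene"]):
    s=least_squares(res,[.53,.04,-.157,-.006,-.136],args=(use,)); print(use,s.x.round(4)); print(s.fun.reshape(-1,2).round(1).tolist())
E
python3 fit.py
```

```text
['top'] [ 0.5313  0.0433 -0.1566 -0.0061 -0.135 ]
[[0.5, -1.4], [0.0, 0.3], [-0.6, 1.0], [-0.5, -0.5], [0.1, 0.9], [0.5, -0.3], [-1.4, 0.8], [0.9, -0.2], [0.5, -0.7]]
['scene'] [ 0.5259  0.0385 -0.1769 -0.0047 -0.1356]
[[-1.4, 0.4], [1.1, -0.5], [1.2, -1.5], [-0.9, 1.5], [-0.7, -0.9], [-0.3, 0.6], [0.9, -0.1]]
['top', 'scene'] [ 0.5296  0.0421 -0.1665 -0.0057 -0.1359]
[[1.1, -1.4], [0.6, 0.6], [0.1, 1.8], [-0.0, 0.3], [0.6, 2.2], [0.9, 1.0], [-0.6, 0.6], [1.6, 1.0], [1.6, 0.5], [-1.4, -1.2], [1.0, -2.1], [1.3, -3.7], [-0.6, -0.7], [-1.3, -1.6], [-0.0, -1.3], [0.6, -2.0]]
```

```bash
cat > mv.py <<'E'
import sys
from h import *
from scipy.spatial.transform import Rotation as R
from workcell import readout
def cur():
    s=readout.get_state(); return s,np.array(s["tool_pos"]),R.from_rotvec(s["tool_rot"])
def plan(target,yaw=None,pr=True):
    s,p,r=cur(); d=r.as_matrix().T@(np.array(target)-p)
    out="t=%.2f tcp %s f %s grip %.2f"%(s["time"],p.round(4),np.round(s["contact_force"],1),s["grip_width"])
    print(out); print("shift tool mm",(d*1000).round(1),"shares",(d/.02).round(2))
    if yaw is not None:
        # desired: tool y=-world z, tool z along angle yaw in the world xy
        z=np.array([np.cos(yaw),np.sin(yaw),0]);y=np.array([0,0,-1.]);x=np.cross(y,z)
        D=R.from_matrix(np.c_[x,y,z]); print("turn shares",((r.inv()*D).as_rotvec()/.1).round(2))
    return d
if __name__=="__main__":
    a=[float(v) for v in sys.argv[1:]]; plan(a[:3],a[3] if len(a)>3 else None)
E
python3 - <<'E'
from mv import *
s,p,r=cur(); print(r.as_matrix().round(3))
print(jw((.530,.0421,-.158),(0,.133,.072)))
E
for y in -0.158 1.413 ; do python3 mv.py .551 .1735 .16 $y; done
```

```text
[[ 0.928 -0.     0.372]
 [-0.372 -0.001  0.928]
 [-0.    -1.    -0.001]]
[0.55092668 0.17344334 0.072     ]
t=0.10 tcp [0.2322 0.5801 0.2281] f [-0.2 -0.4  0. ] grip 1.00
shift tool mm [ 447.1   68.4 -258.9] shares [ 22.35   3.42 -12.94]
turn shares [1.000e-02 1.348e+01 1.000e-02]
t=0.10 tcp [0.2322 0.5801 0.2281] f [-0.2 -0.4  0. ] grip 1.00
shift tool mm [ 447.1   68.4 -258.9] shares [ 22.35   3.42 -12.94]
turn shares [ 0.01 -2.23 -0.  ]
```

Call:
{"api": "jog_arm", "payload": {"targets": [[[0.5, 0, -0.4], [0, -0.75, 0], 0], [[0.8, 0, -0.7], [0, -0.75, 0], 0], [[0.9, 0, -0.8], [0, -0.73, 0], 0], [[1, 0, -0.9], [0, 0, 0], 0], [[1, 0, -0.9], [0, 0, 0], 0], [[1, 0, -0.9], [0, 0, 0], 0], [[1, 0, -0.9], [0, 0, 0], 0], [[1, 0, -0.9], [0, 0, 0], 0], [[1, 0, -0.9], [0, 0, 0], 0], [[1, 0, -0.9], [0, 0, 0], 0], [[1, 0, -0.9], [0, 0, 0], 0], [[1, 0, -0.9], [0, 0, 0], 0]]}}

```text
time: 1.3
tool_pos: [0.4211, 0.3363, 0.2246]
tool_rot: [-1.574, 0.116, -0.108]
contact_force: [0.9, 0.7, 0.0]
grip_width: 0.048
```

```bash
python3 mv.py .551 .1735 .13 1.413
```

```text
t=1.30 tcp [0.4211 0.3363 0.2246] f [0.9 0.7 0. ] grip 0.05
shift tool mm [ 152.1   94.9 -142.1] shares [ 7.61  4.74 -7.1 ]
turn shares [ 0.07  0.15 -0.04]
```

Call:
{"api": "jog_arm", "payload": {"targets": [[[1, 0, -0.9], [0, 0.15, 0], 0], [[1, 0.3, -0.9], [0, 0, 0], 0], [[1, 0.6, -0.9], [0, 0, 0], 0], [[1, 0.6, -0.9], [0, 0, 0], 0], [[1, 0.6, -0.9], [0, 0, 0], 0], [[1, 0.6, -0.9], [0, 0, 0], 0], [[0.6, 0.6, -0.6], [0, 0, 0], 0], [[0.5, 0.4, -0.4], [0, 0, 0], 0], [[0, 0, 0], [0, 0, 0], 0], [[0, 0, 0], [0, 0, 0], 0]]}}

```text
time: 2.3
tool_pos: [0.5461, 0.1786, 0.1461]
tool_rot: [-1.574, 0.133, -0.121]
contact_force: [0.3, 0.2, 0.7]
grip_width: 0.005
```

```bash
python3 mv.py .551 .1735 .10 1.413
python3 - <<'E'
from h import *
from mv import cur
for n,box,f in(("top",(180,210,345,310),4.8),("scene",(180,150,330,270),4.8)):
    im=imaging.capture(n)[:,:,::-1].copy(); cv2.imwrite(f"pics/{n}1.png",im); big(n,im,box,f,f"pics/{n}1c.png")
s,p,r=cur()
tip=p+r.as_matrix()@[0,.014,0]; print(p,tip,[proj(n,tip) for n in M])
E
```

```text
t=2.30 tcp [0.5461 0.1786 0.1461] f [0.3 0.2 0.7] grip 0.01
shift tool mm [ 6.  46.1 -3.9] shares [ 0.3   2.31 -0.2 ]
turn shares [ 0.07 -0.04 -0.07]
[0.54601719 0.17898822 0.14653263] [0.54591113 0.17890313 0.13253329] [array([233.74988967, 200.2102144 ]), array([225.10606632, 264.32686286])]
```

View pics/top1c.png

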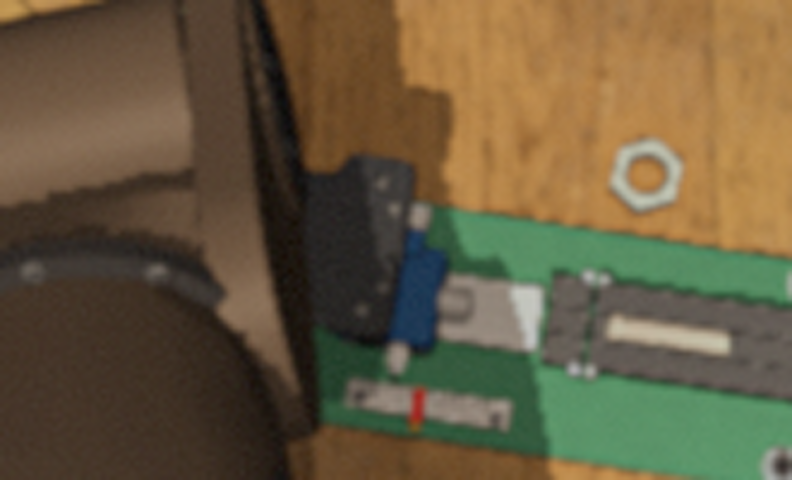

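View pics/scene1c.png

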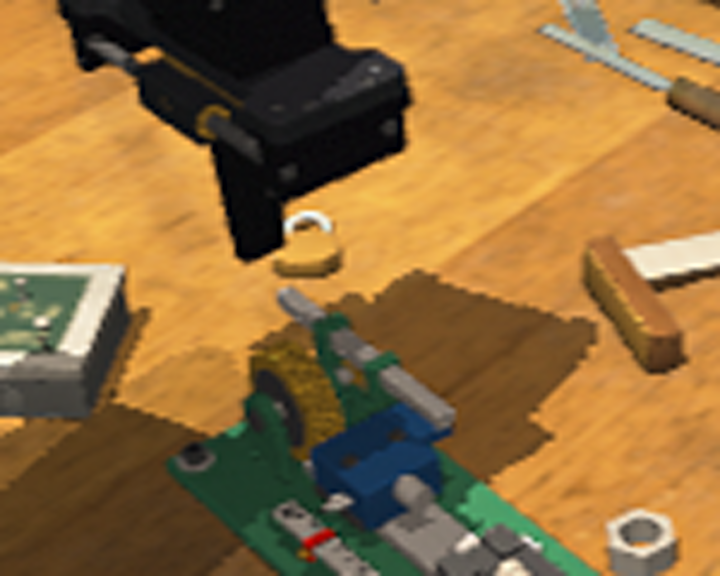

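Call:
{"api": "jog_arm", "payload": {"targets": [[[0.15, 0.8, 0.05], [0.07, -0.04, -0.07], 0], [[0.15, 0.8, 0.05], [0, 0, 0], 0], [[0, 0.8, 0], [0, 0, 0], 0], [[0, 0.3, 0], [0, 0, 0], 0], [[0, 0, 0], [0, 0, 0], 0]]}}

```text
time: 2.9
tool_pos: [0.5517, 0.1842, 0.0946]
tool_rot: [-1.566, 0.114, -0.124]
contact_force: [0.1, 0.1, -0.0]
grip_width: 0.005
```

```bash
python3 mv.py .552 .180 .086 1.413
```

```text
t=2.90 tcp [0.5517 0.1842 0.0946] f [ 0.1  0.1 -0. ] grip 0.01
shift tool mm [ 0.9  8.6 -4.1] shares [ 0.04  0.43 -0.21]
turn shares [-0.02  0.06  0.06]
```

Call:
{"api": "jog_arm", "payload": {"targets": [[[0.04, 0.4, -0.15], [-0.02, 0.06, 0.06], 0], [[0, 0.1, 0], [0, 0, 0], 0], [[0, 0.1, 0], [0, 0, 0], 0]]}}

```text
time: 3.2
tool_pos: [0.5526, 0.1816, 0.0855]
tool_rot: [-1.566, 0.121, -0.125]
contact_force: [-9.4, 1.0, 32.7]
grip_width: 0.005
```

Call:
{"api": "jog_arm", "payload": {"targets": [[[0, 0.1, 0], [0, 0, 0], 0]]}}

```text
time: 3.3
tool_pos: [0.5526, 0.1817, 0.0856]
tool_rot: [-1.566, 0.121, -0.126]
contact_force: [-9.7, -0.4, 25.5]
grip_width: 0.005
```

Call:
{"api": "jog_arm", "payload": {"targets": [[[0, 0.05, 0], [0, 0, 0], 0]]}}

```text
time: 3.4
tool_pos: [0.5524, 0.1817, 0.086]
tool_rot: [-1.566, 0.12, -0.127]
contact_force: [-3.5, -0.4, 3.9]
grip_width: 0.002
```

Call:
{"api": "jog_arm", "payload": {"targets": [[[0, 0.05, -0.15], [0, 0, 0], 0], [[0, 0.05, -0.15], [0, 0, 0], 0]]}}

```text
time: 3.6
tool_pos: [0.5518, 0.1771, 0.0863]
tool_rot: [-1.563, 0.119, -0.129]
contact_force: [-2.6, 5.9, 7.4]
grip_width: 0.006
```

Call:
{"api": "jog_arm", "payload": {"targets": [[[0, 0.07, -0.15], [0, 0, 0], 0], [[0, 0.07, -0.15], [0, 0, 0], 0], [[0, 0.07, -0.15], [0, 0, 0], 0], [[0, 0.07, -0.15], [0, 0, 0], 0]]}}

```text
time: 4.0
tool_pos: [0.5504, 0.1682, 0.0859]
tool_rot: [-1.557, 0.116, -0.134]
contact_force: [-3.8, 5.3, 9.1]
grip_width: 0.007
```

```bash
python3 mv.py .552 .180 .086 1.413;python3 - <<'E'
from h import *
im=imaging.capture("top")[:,:,::-1].copy(); cv2.imwrite("pics/top2.png",im); big("top",im,(240,240,320,300),10,"pics/top2c.png")
big("top",cv2.imread("pics/top0.png"),(240,240,320,300),10,"pics/top0d.png")
E
```

```text
t=4.00 tcp [0.5504 0.1682 0.0859] f [-3.8  5.3  9.1] grip 0.01
shift tool mm [-0.3  0.1 11.9] shares [-0.01  0.    0.59]
turn shares [-0.11 -0.02  0.1 ]
```

View pics/top2c.png

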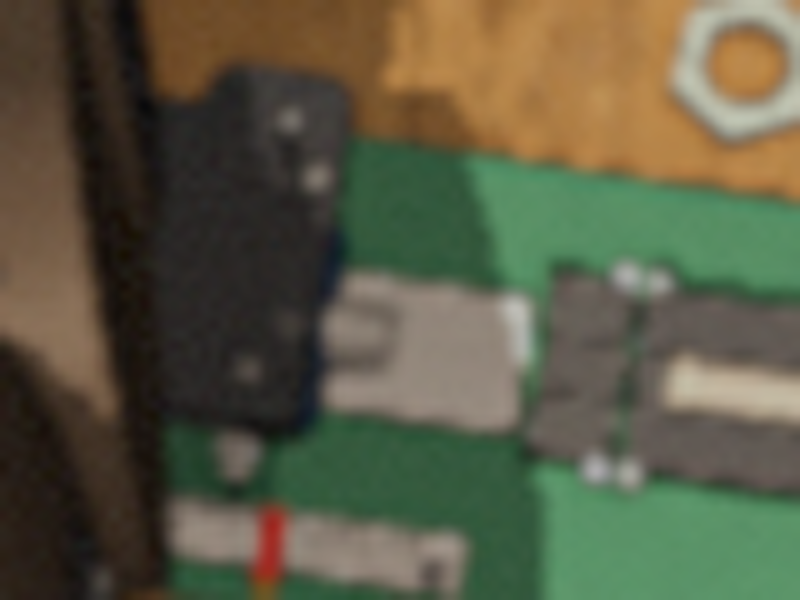

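View pics/top0d.png

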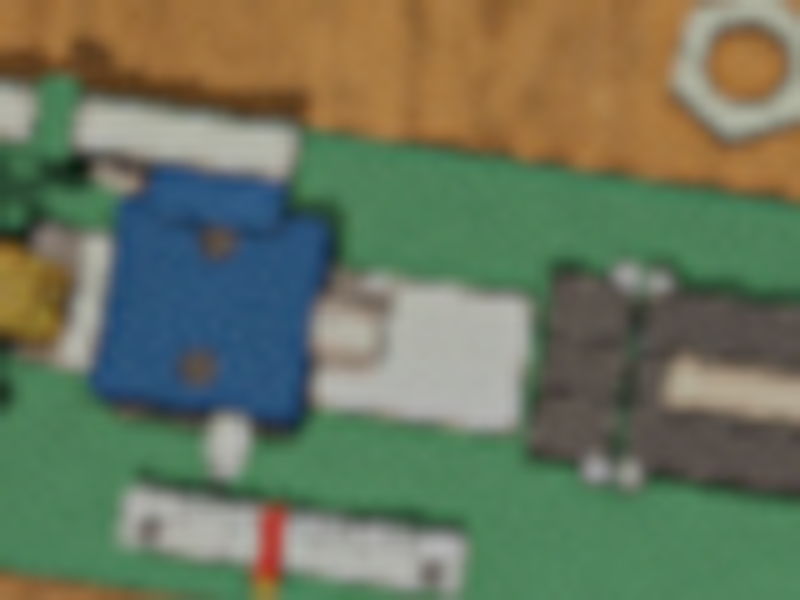

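Call:
{"api": "jog_arm", "payload": {"targets": [[[0, 0.06, -0.15], [0, 0, 0], 0], [[0, 0.06, -0.15], [0, 0, 0], 0], [[0, -0.3, 0], [0, 0, 0], 0], [[0, -0.1, 0.6], [-0.1, 0, 0.1], 0], [[0, 0, 0.6], [0, 0, 0], 0], [[0, 0.2, 0], [0, 0, 0], 0]]}}

```text
time: 4.65
tool_pos: [0.5544, 0.1863, 0.0909]
tool_rot: [-1.565, 0.123, -0.13]
contact_force: [0.3, 0.7, -0.0]
grip_width: 0.004
```

```bash
python3 mv.py .552 .183 .086 1.413
```

```text
t=4.65 tcp [0.5544 0.1863 0.0909] f [ 0.3  0.7 -0. ] grip 0.00
shift tool mm [-1.8  4.9 -3.7] shares [-0.09  0.24 -0.18]
turn shares [-0.03 -0.04  0.04]
```

Stroke 2: about 20 mm.

Call:
{"api": "jog_arm", "payload": {"targets": [[[-0.06, 0.2, -0.1], [0, 0, 0], 0], [[0, 0.08, 0], [0, 0, 0], 0], [[0, 0.06, 0], [0, 0, 0], 0], [[0, 0.06, -0.15], [0, 0, 0], 0], [[0, 0.06, -0.15], [0, 0, 0], 0], [[0, 0.06, -0.15], [0, 0, 0], 0]]}}

```text
time: 5.25
tool_pos: [0.5516, 0.1784, 0.0861]
tool_rot: [-1.557, 0.119, -0.136]
contact_force: [-4.2, 8.0, 17.3]
grip_width: 0.004
```

Call:
{"api": "jog_arm", "payload": {"targets": [[[0, 0.06, -0.15], [0, 0, 0], 0], [[0, 0.06, -0.15], [0, 0, 0], 0], [[0, 0.06, -0.15], [0, 0, 0], 0], [[0, 0.06, 0], [0, 0, 0], 0]]}}

```text
time: 5.65
tool_pos: [0.5503, 0.1708, 0.086]
tool_rot: [-1.551, 0.116, -0.141]
contact_force: [-4.4, -1.2, 17.6]
grip_width: 0.003
```

```bash
python3 mv.py .552 .183 .086 1.413;python3 - <<'E'
from h import *
im=imaging.capture("top")[:,:,::-1].copy(); cv2.imwrite("pics/top3.png",im); big("top",im,(240,270,300,310),13,"pics/top3c.png")
E
```

```text
t=5.65 tcp [0.5503 0.1708 0.086 ] f [-4.4 -1.2 17.6] grip 0.00
shift tool mm [-0.3  0.2 12.3] shares [-0.01  0.01  0.62]
turn shares [-0.17 -0.06  0.15]
```

View pics/top3c.png

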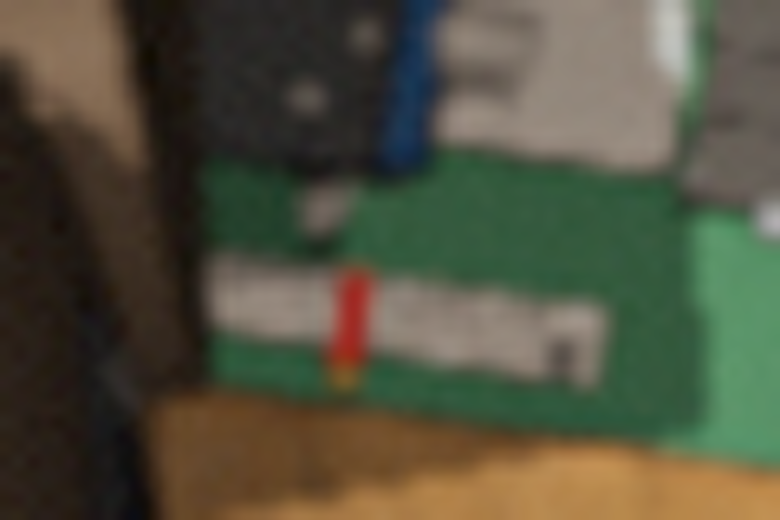

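Call:
{"api": "jog_arm", "payload": {"targets": [[[0, 0.05, -0.15], [0, 0, 0], 0], [[0, 0.05, -0.15], [0, 0, 0], 0], [[0, 0.05, -0.1], [0, 0, 0], 0], [[0, -0.3, 0], [0, 0, 0], 0], [[0, -0.1, 0.6], [-0.17, -0.05, 0.15], 0], [[0, 0, 0.6], [0, 0, 0], 0], [[0, 0.2, 0], [0, 0, 0], 0]]}}

```text
time: 6.4
tool_pos: [0.5523, 0.1862, 0.0895]
tool_rot: [-1.564, 0.125, -0.128]
contact_force: [-0.2, 0.7, 0.9]
grip_width: -0.001
```

```bash
python3 mv.py .552 .183 .086 1.413;python3 - <<'E'
from h import *
im=imaging.capture("top")[:,:,::-1].copy(); cv2.imwrite("pics/top4.png",im); big("top",im,(240,270,300,310),13,"pics/top4c.png")
im=imaging.capture("scene")[:,:,::-1].copy(); cv2.imwrite("pics/scene4.png",im); big("scene",im,(225,240,285,285),13,"pics/scene4c.png")
E
```

```text
t=6.40 tcp [0.5523 0.1862 0.0895] f [-0.2  0.7  0.9] grip -0.00
shift tool mm [ 0.2  3.5 -3.2] shares [ 0.01  0.17 -0.16]
turn shares [-0.03 -0.04  0.02]
```

View pics/top4c.png

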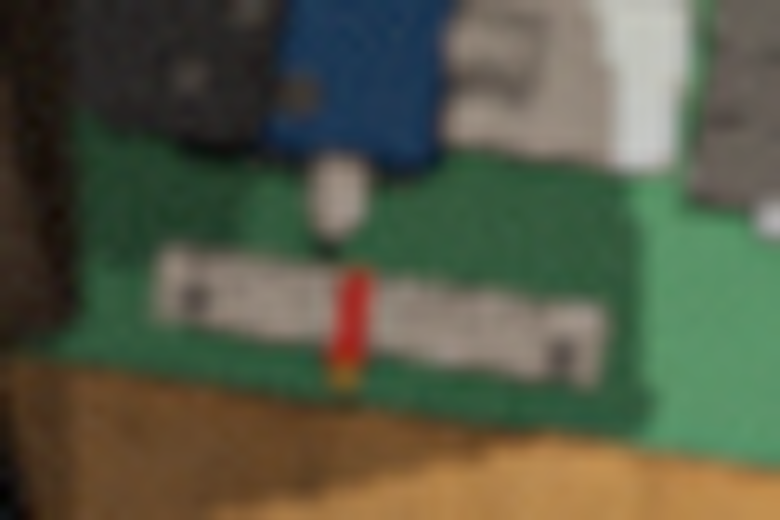

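View pics/scene4c.png

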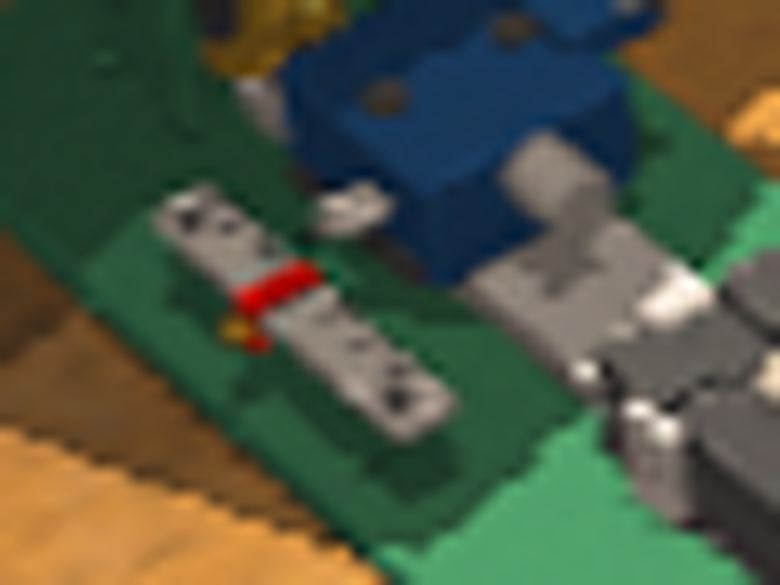

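```bash
cat > pm.py <<'E'
from h import *
a=-.157; ey=np.array([-np.sin(a),np.cos(a)]); ex=np.array([np.cos(a),np.sin(a)])
def jt(u,v,f=13,o=(240,270),n="top",z=.032):
    p=at(n,o[0]+(u+.5)/f-.5,o[1]+(v+.5)/f-.5,z)[:2]; return (p@ex*1000).round(1),(p@ey*1000).round(1)
E
python3 - <<'E'
from pm import *
for l,c in [("ptr base",(342,165)),("ptr mid",(340,200)),("ptr low",(336,228)),("tip",(327,246)),("mk top",(358,275)),("mk mid",(352,315)),("mk low",(346,355)),("barL",(160,280)),("barR",(600,345))]: print(l,jt(*c))
for l,c in [("ptr tip",(318,215)),("ptr base",(385,205)),("ptr mid",(350,212)),("mk in",(305,278)),("mk out",(250,298))]: print("S",l,jt(*c,13,(225,240),"scene"))
E
```

```text
ptr base (np.float64(496.0), np.float64(184.3))
ptr mid (np.float64(490.1), np.float64(183.7))
ptr low (np.float64(485.4), np.float64(183.6))
tip (np.float64(482.1), np.float64(184.7))
mk top (np.float64(478.0), np.float64(178.7))
mk mid (np.float64(471.2), np.float64(178.7))
mk low (np.float64(464.4), np.float64(178.7))
barL (np.float64(472.6), np.float64(211.6))
barR (np.float64(472.0), np.float64(136.6))
S ptr tip (np.float64(483.0), np.float64(183.3))
S ptr base (np.float64(493.1), np.float64(177.3))
S ptr mid (np.float64(487.5), np.float64(180.0))
S mk in (np.float64(471.8), np.float64(171.5))
S mk out (np.float64(461.9), np.float64(173.8))
```

Call:
{"api": "jog_arm", "payload": {"targets": [[[0, 0.16, -0.05], [0, 0, 0], 0], [[0, 0.06, 0], [0, 0, 0], 0], [[0, 0.06, -0.12], [0, 0, 0], 0], [[0, 0.06, -0.12], [0, 0, 0], 0], [[0, 0.06, -0.12], [0, 0, 0], 0], [[0, 0.06, -0.12], [0, 0, 0], 0], [[0, 0.06, -0.12], [0, 0, 0], 0], [[0, 0.06, -0.12], [0, 0, 0], 0]]}}

```text
time: 7.3
tool_pos: [0.5498, 0.174, 0.0861]
tool_rot: [-1.552, 0.122, -0.138]
contact_force: [-4.8, 5.4, 16.6]
grip_width: 0.004
```

```bash
cat > look.py <<'E'
import sys
from h import *
k=sys.argv[1]
im=imaging.capture("top")[:,:,::-1].copy(); cv2.imwrite(f"pics/top{k}.png",im); big("top",im,(240,270,300,310),13,f"pics/top{k}c.png")
E
python3 mv.py .552 .183 .086 1.413; python3 look.py 5
```

```text
t=7.30 tcp [0.5498 0.174  0.0861] f [-4.8  5.4 16.6] grip 0.00
shift tool mm [0.7 0.2 9.3] shares [0.03 0.01 0.46]
turn shares [-0.16 -0.08  0.09]
```

View pics/top5c.png

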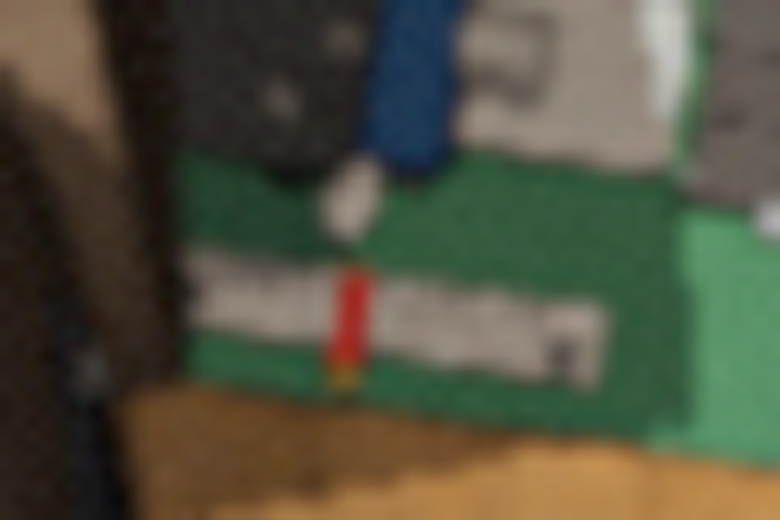

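Call:
{"api": "jog_arm", "payload": {"targets": [[[0, 0.05, -0.12], [0, 0, 0], 0], [[0, 0.05, -0.12], [0, 0, 0], 0], [[0, 0.05, -0.12], [0, 0, 0], 0], [[0, -0.3, 0], [0, 0, 0], 0], [[0, -0.1, 0.6], [-0.15, -0.05, 0.1], 0], [[0, 0, 0.6], [0, 0, 0], 0], [[0, 0.2, 0], [0, 0, 0], 0]]}}

```text
time: 8.05
tool_pos: [0.5525, 0.1905, 0.0905]
tool_rot: [-1.562, 0.126, -0.132]
contact_force: [-0.8, 0.2, -0.1]
grip_width: 0.007
```

```bash
python3 mv.py .552 .183 .086 1.413; python3 look.py 6
```

```text
t=8.05 tcp [0.5525 0.1905 0.0905] f [-0.8  0.2 -0.1] grip 0.01
shift tool mm [ 0.7  4.5 -7.5] shares [ 0.04  0.22 -0.37]
turn shares [-0.06 -0.07  0.03]
```

View pics/top6c.png

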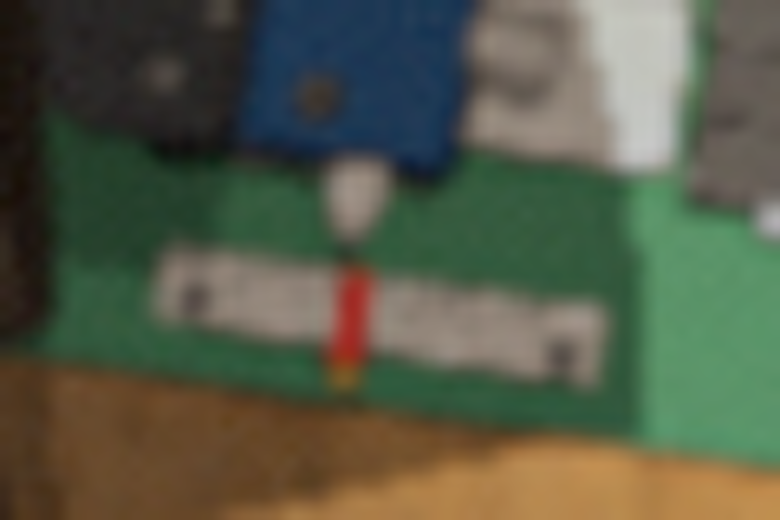

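Call:
{"api": "jog_arm", "payload": {"targets": [[[0, 0.18, -0.4], [0, 0, 0], 0], [[0, 0.06, -0.1], [0, 0, 0], 0], [[0, 0.06, 0], [0, 0, 0], 0]]}}

```text
time: 8.4
tool_pos: [0.5504, 0.1803, 0.0859]
tool_rot: [-1.558, 0.125, -0.134]
contact_force: [-6.6, 6.2, 20.4]
grip_width: 0.006
```

Call:
{"api": "jog_arm", "payload": {"targets": [[[0, 0.06, -0.12], [0, 0, 0], 0], [[0, 0.06, -0.12], [0, 0, 0], 0], [[0, 0.06, -0.12], [0, 0, 0], 0]]}}

```text
time: 8.7
tool_pos: [0.5492, 0.1735, 0.0861]
tool_rot: [-1.553, 0.123, -0.138]
contact_force: [-4.6, 5.7, 17.1]
grip_width: 0.003
```

Call:
{"api": "jog_arm", "payload": {"targets": [[[0, 0, 0], [0, 0, 0], 0], [[0, -0.3, 0], [0, 0, 0], 0], [[0, -0.2, 0.5], [-0.15, -0.05, 0.1], 0], [[0, 0, 0.2], [0, 0, 0], 0]]}}

```text
time: 9.1
tool_pos: [0.5506, 0.1842, 0.0965]
tool_rot: [-1.567, 0.131, -0.127]
contact_force: [-0.4, 0.4, -0.7]
grip_width: 0.008
```

```bash
python3 mv.py .552 .183 .086 1.413; python3 look.py 7
python3 - <<'E'
import cv2,numpy as np
for k in (4,6,7):
    im=cv2.imread(f"pics/top{k}.png").astype(float)
    for v in range(283,297):
        row=im[v,258:278]; g=row[:,1]; 
        red=np.clip(row[:,2]-row[:,1]-40,0,None) ; gr=np.clip(row[:,2]-85,0,None)
        print(k,v,"R:",[int(x) for x in row[:,2]], "red c %.2f"%( (red*np.arange(258,278)).sum()/max(red.sum(),1)))
E
```

```text
t=9.10 tcp [0.5506 0.1842 0.0965] f [-0.4  0.4 -0.7] grip 0.01
shift tool mm [ 1.6 10.5 -0.9] shares [ 0.08  0.52 -0.05]
turn shares [ 0.   -0.06 -0.03]
4 283 R: [32, 36, 38, 38, 35, 59, 108, 142, 146, 127, 73, 36, 27, 31, 31, 37, 48, 52, 52, 51] red c 0.00
4 284 R: [39, 42, 51, 47, 47, 71, 117, 149, 155, 138, 79, 40, 47, 47, 43, 48, 50, 52, 52, 51] red c 0.00
4 285 R: [40, 48, 51, 51, 56, 80, 123, 149, 157, 140, 81, 49, 50, 51, 53, 53, 53, 56, 52, 52] red c 0.00
4 286 R: [45, 43, 53, 52, 51, 72, 114, 148, 153, 129, 75, 50, 53, 52, 51, 51, 55, 52, 54, 52] red c 0.00
4 287 R: [43, 50, 52, 50, 50, 58, 96, 126, 122, 89, 55, 50, 49, 54, 53, 52, 54, 54, 54, 51] red c 0.00
4 288 R: [50, 55, 58, 54, 50, 44, 53, 74, 73, 55, 47, 54, 52, 51, 52, 53, 51, 53, 55, 53] red c 0.00
4 289 R: [90, 87, 83, 74, 63, 55, 45, 40, 52, 56, 53, 50, 52, 50, 50, 52, 52, 56, 53, 53] red c 0.00
4 290 R: [127, 124, 119, 111, 105, 100, 96, 90, 93, 97, 87, 65, 58, 60, 55, 59, 53, 53, 51, 51] red c 0.00
4 291 R: [137, 141, 138, 137, 139, 136, 136, 130, 137, 140, 130, 103, 99, 103, 88, 87, 77, 64, 59, 64] red c 266.90
[... 3025 characters left out ...]
 139, 138, 135, 137, 129, 135, 139, 129, 104, 101, 101, 91, 86, 76, 65, 63, 62] red c 266.91
7 292 R: [140, 146, 149, 149, 144, 140, 145, 140, 148, 161, 153, 136, 137, 138, 127, 120, 111, 105, 102, 109] red c 266.88
7 293 R: [145, 148, 149, 149, 144, 142, 146, 151, 157, 162, 157, 147, 141, 140, 136, 138, 132, 136, 139, 147] red c 266.75
7 294 R: [136, 140, 145, 151, 150, 145, 147, 155, 161, 157, 154, 147, 144, 137, 141, 143, 139, 142, 140, 146] red c 266.65
7 295 R: [101, 114, 126, 135, 136, 133, 133, 147, 162, 154, 145, 146, 147, 144, 147, 147, 150, 144, 142, 147] red c 266.47
7 296 R: [56, 61, 73, 77, 77, 80, 97, 133, 157, 149, 125, 127, 132, 136, 141, 148, 153, 152, 148, 150] red c 266.26
```

View pics/top7c.png

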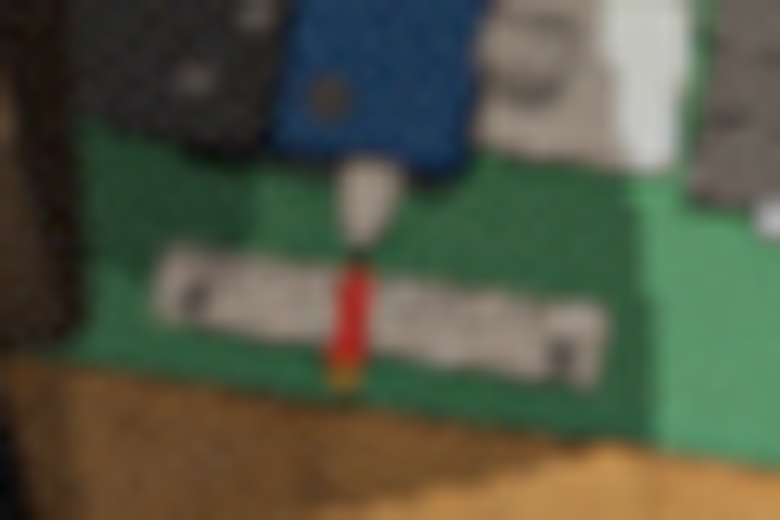

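```bash
cat > meas.py <<'E'
import sys
from h import *
from pm import jt
def top(im):
    im=im.astype(float); X=np.arange(255,285); P=[];Q=[]
    for v in range(284,289):
        r=im[v,255:285,2]; k=int(np.argmax(r)); w=np.clip(r-56,0,None); w[:max(k-5,0)]=0; w[k+6:]=0
        u=(w*X).sum()/w.sum(); P.append(jt(u,v,1,(0,0)))
    for v in range(292,298):
        r=im[v,255:285]; d=r[:,2]-r[:,1]; w=np.clip(d-40,0,None); u=(w*X).sum()/w.sum(); Q.append(jt(u,v,1,(0,0)))
    P,Q=np.array(P),np.array(Q); print("ptr",P[:,1],"mk",Q[:,1],"diff mm %.2f"%(np.mean(P[:,1])-np.mean(Q[:,1])))
if __name__=="__main__":
    for k in sys.argv[1:]: top(cv2.imread(f"pics/top{k}.png"))
E
python3 meas.py 4 6 7
python3 - <<'E'
from h import *
im=imaging.capture("scene")[:,:,::-1].copy(); cv2.imwrite("pics/scene7.png",im); big("scene",im,(230,245,270,275),20,"pics/scene7c.png")
E
```

```text
ptr [184.1 183.9 183.5 183.6 183.7] mk [178.7 178.6 178.5 178.6 178.7 178.6] diff mm 5.14
ptr [181.2 181.  180.9 181.  180.6] mk [178.8 178.6 178.5 178.6 178.7 178.5] diff mm 2.32
ptr [179.2 179.1 179.1 179.2 179.3] mk [178.7 178.6 178.5 178.6 178.7 178.6] diff mm 0.56
```

View pics/scene7c.png

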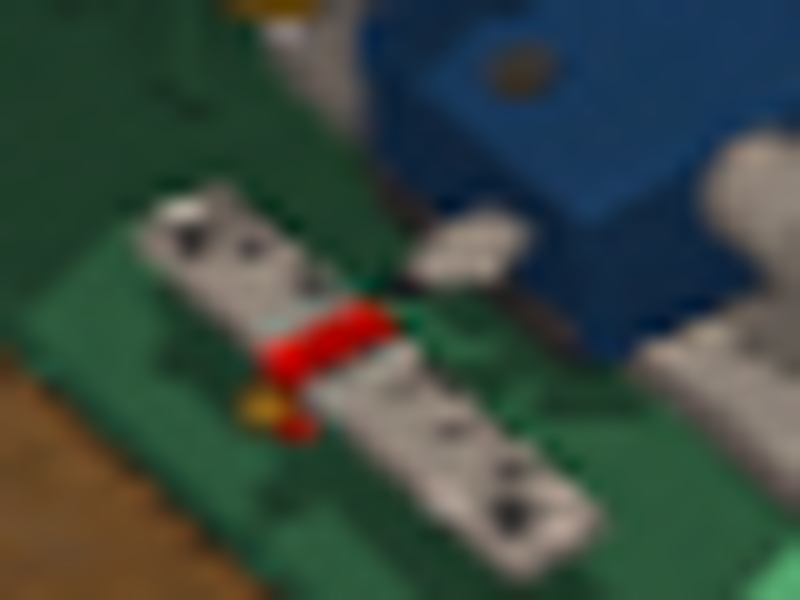

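Run:
```python
from h import *
from pm import *
print(ray("top",0,0)[0],ray("scene",0,0)[0])
o=(230,245)
for l,c in [("tip dark",(400,275)),("tip grey",(420,272)),("body mid",(470,245)),("body base",(515,225)),("mk in",(390,320)),("mk mid",(330,342)),("mk out",(278,362))]:
    print(l,[jt(*c,20,o,"scene",z) for z in(.030,.032,.035,.038)])
# expected tip px if on mark, given marker at scene pos
```

```text
[0.38836677 0.00652147 1.25537733] [ 0.03329989 -0.47924059  0.6873885 ]
tip dark [(np.float64(480.6), np.float64(178.3)), (np.float64(479.5), np.float64(176.4)), (np.float64(477.8), np.float64(173.4)), (np.float64(476.1), np.float64(170.5))]
tip grey [(np.float64(482.6), np.float64(177.2)), (np.float64(481.4), np.float64(175.2)), (np.float64(479.7), np.float64(172.3)), (np.float64(478.0), np.float64(169.3))]
body mid [(np.float64(489.4), np.float64(177.0)), (np.float64(488.2), np.float64(175.0)), (np.float64(486.5), np.float64(172.1)), (np.float64(484.8), np.float64(169.1))]
body base [(np.float64(495.2), np.float64(176.2)), (np.float64(494.0), np.float64(174.3)), (np.float64(492.2), np.float64(171.3)), (np.float64(490.4), np.float64(168.4))]
mk in [(np.float64(475.4), np.float64(172.9)), (np.float64(474.3), np.float64(171.0)), (np.float64(472.6), np.float64(168.0)), (np.float64(470.9), np.float64(165.1))]
mk mid [(np.float64(468.3), np.float64(174.6)), (np.float64(467.2), np.float64(172.6)), (np.float64(465.6), np.float64(169.7)), (np.float64(463.9), np.float64(166.7))]
mk out [(np.float64(462.1), np.float64(175.9)), (np.float64(461.1), np.float64(173.9)), (np.float64(459.4), np.float64(171.0)), (np.float64(457.8), np.float64(168.0))]
```

Run:
```python
from h import *
def crop(f,box,s,g):
    x0,y0,x1,y1=box; a=cv2.imread(f)[y0:y1,x0:x1].astype(float); a=255*(np.clip(a/190,0,1))**g
    return cv2.resize(a.astype(np.uint8),None,fx=s,fy=s,interpolation=cv2.INTER_NEAREST)
a=crop("pics/top0.png",(252,278,278,300),15,.6);b=crop("pics/top7.png",(252,278,278,300),15,.6)
cv2.imwrite("pics/t07.png",np.hstack([a,b]))
a=crop("pics/scene0.png",(236,247,262,269),15,.6);b=crop("pics/scene7.png",(236,247,262,269),15,.6)
cv2.imwrite("pics/s07.png",np.hstack([a,b]))
```

```text
(no output)
```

View pics/t07.png

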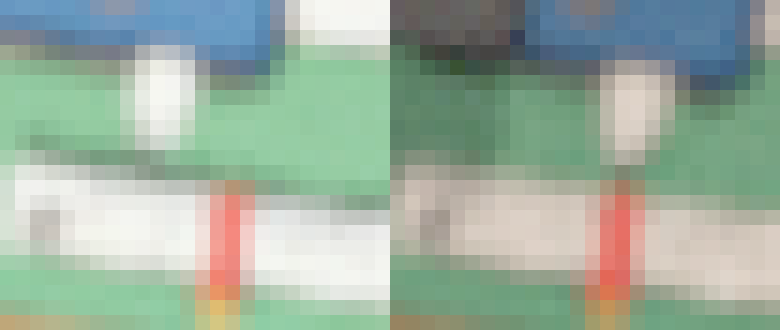

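View pics/s07.png

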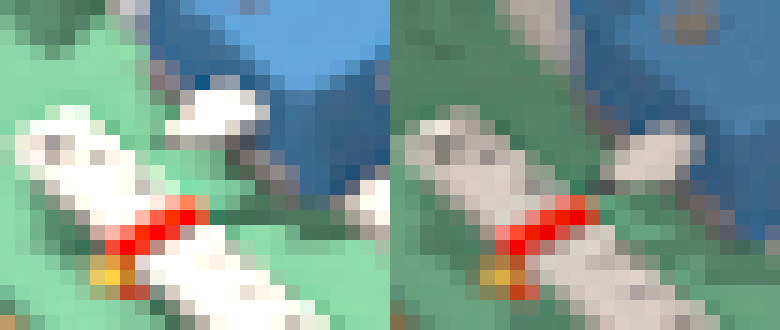

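Call:
{"api": "jog_arm", "payload": {"targets": [[[0.08, 0.4, -0.2], [0, -0.06, 0], 0], [[0, 0.1, 0], [0, 0, 0], 0]]}}

```text
time: 9.4
tool_pos: [0.5512, 0.1791, 0.0859]
tool_rot: [-1.567, 0.125, -0.122]
contact_force: [-6.8, -0.6, 25.3]
grip_width: 0.003
```

Call:
{"api": "jog_arm", "payload": {"targets": [[[0, 0.08, 0], [0, 0, 0], 0]]}}

```text
time: 9.5
tool_pos: [0.5513, 0.179, 0.0857]
tool_rot: [-1.566, 0.125, -0.123]
contact_force: [-10.9, 4.4, 43.6]
grip_width: 0.005
```

Call:
{"api": "jog_arm", "payload": {"targets": [[[0, -0.01, 0], [0, 0, 0], 0]]}}

```text
time: 9.6
tool_pos: [0.5511, 0.1788, 0.0864]
tool_rot: [-1.565, 0.125, -0.123]
contact_force: [-0.2, 0.4, -0.6]
grip_width: 0.005
```

Call:
{"api": "jog_arm", "payload": {"targets": [[[0, 0.03, -0.1], [0, 0, 0], 0]]}}

```text
time: 9.7
tool_pos: [0.551, 0.177, 0.0861]
tool_rot: [-1.564, 0.124, -0.124]
contact_force: [-2.5, 5.7, 14.0]
grip_width: 0.003
```

Lift and look.

Call:
{"api": "jog_arm", "payload": {"targets": [[[0, -0.3, 0], [0, 0, 0], 0], [[0, -0.4, 0.3], [0, 0, 0], 0], [[0, 0, 0.1], [0, 0, 0], 0]]}}

```text
time: 10.0
tool_pos: [0.5519, 0.1838, 0.0997]
tool_rot: [-1.564, 0.126, -0.124]
contact_force: [0.6, -0.4, 0.7]
grip_width: 0.004
```

```bash
python3 mv.py .552 .183 .12 1.413; python3 look.py 8;python3 look.py 8b; python3 meas.py 7 8 8b
python3 - <<'E'
from h import *
im=imaging.capture("scene")[:,:,::-1].copy(); cv2.imwrite("pics/scene8.png",im)
def crop(f,box,s,g):
    x0,y0,x1,y1=box; a=cv2.imread(f)[y0:y1,x0:x1].astype(float); a=255*(np.clip(a/190,0,1))**g
    return cv2.resize(a.astype(np.uint8),None,fx=s,fy=s,interpolation=cv2.INTER_CUBIC)
cv2.imwrite("pics/s8.png",np.hstack([crop("pics/top8.png",(252,278,278,300),15,.6),crop("pics/scene8.png",(236,247,262,269),15,.6)]))
E
```

```text
t=10.00 tcp [0.5519 0.1838 0.0997] f [ 0.6 -0.4  0.7] grip 0.00
shift tool mm [  0.2 -20.3  -0.7] shares [ 0.01 -1.01 -0.04]
turn shares [-0.03 -0.02 -0.02]
ptr [179.2 179.1 179.1 179.2 179.3] mk [178.7 178.6 178.5 178.6 178.7 178.6] diff mm 0.56
ptr [178.7 178.9 179.  178.8 178.5] mk [178.7 178.6 178.5 178.7 178.8 178.5] diff mm 0.15
ptr [178.8 178.9 178.9 178.9 178.4] mk [178.7 178.6 178.6 178.6 178.7 178.6] diff mm 0.15
```

View pics/s8.png

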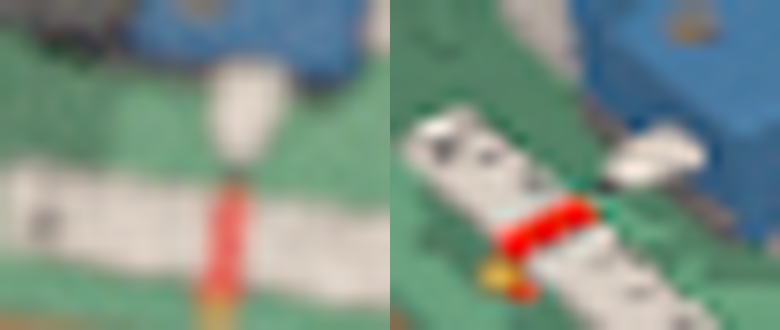

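```bash
python3 mv.py .5145 -.0627 .10 1.413
```

```text
t=10.15 tcp [0.5513 0.1836 0.0988] f [ 0.1 -0.3 -0.7] grip 0.00
shift tool mm [   2.6   -1.9 -249. ] shares [  0.13  -0.09 -12.45]
turn shares [-0.03 -0.01 -0.03]
```

Call:
{"api": "jog_arm", "payload": {"targets": [[[0, -0.8, -0.2], [0, 0, 0], 0], [[0, -0.2, -0.8], [0, 0, 0], 0], [[0.02, 0, -1], [0, 0, 0], 0], [[0.02, 0, -1], [0, 0, 0], 0], [[0.02, 0, -1], [0, 0, 0], 0], [[0.02, 0, -1], [0, 0, 0], 0], [[0.02, 0, -1], [0, 0, 0], 0], [[0.02, 0, -1], [0, 0, 0], 0], [[0, 0, -1], [0, 0, 0], 0], [[0, 0, -1], [0, 0, 0], 0], [[0, 0, -1], [0, 0, 0], 0], [[0, 0, -1], [0, 0, 0], 0]]}}

```text
time: 11.35
tool_pos: [0.512, -0.0488, 0.1133]
tool_rot: [-1.566, 0.131, -0.115]
contact_force: [0.9, -0.4, -0.6]
grip_width: 0.001
```

```bash
python3 mv.py .5145 -.0627 .06 1.413
```

```text
t=11.35 tcp [ 0.512  -0.0488  0.1133] f [ 0.9 -0.4 -0.6] grip 0.00
shift tool mm [  5.2  53.3 -13.4] shares [ 0.26  2.66 -0.67]
turn shares [-0.    0.01 -0.1 ]
```

Call:
{"api": "jog_arm", "payload": {"targets": [[[0.13, 0, -0.5], [0, 0, -0.1], 0], [[0.13, 0, -0.2], [0, 0, 0], 0], [[0, 0, 0], [0, 0, 0], 0], [[0, 0.7, 0], [0, 0, 0], 0], [[0, 0.7, 0], [0, 0, 0], 0], [[0, 0, 0], [0, 0, 0], 0]]}}

```text
time: 11.95
tool_pos: [0.5141, -0.0657, 0.0839]
tool_rot: [-1.567, 0.124, -0.126]
contact_force: [0.8, -0.6, 1.8]
grip_width: 0.006
```

```bash
python3 mv.py .5145 -.0627 .05 1.413
python3 - <<'E'
from h import *
im=imaging.capture("scene")[:,:,::-1].copy(); cv2.imwrite("pics/scene9.png",im); big("scene",im,(225,215,345,305),6,"pics/scene9c.png")
im=imaging.capture("top")[:,:,::-1].copy(); cv2.imwrite("pics/top9.png",im); big("top",im,(230,230,360,325),6,"pics/top9c.png")
E
python3 meas.py 9
```

```text
t=11.95 tcp [ 0.5141 -0.0657  0.0839] f [ 0.8 -0.6  1.8] grip 0.01
shift tool mm [-0.1 33.9  3. ] shares [-0.01  1.69  0.15]
turn shares [-0.01 -0.02  0.01]
ptr [178.8 179.  179.  178.8 178.4] mk [178.8 178.6 178.6 178.6 178.8 178.5] diff mm 0.15
```

View pics/scene9c.png

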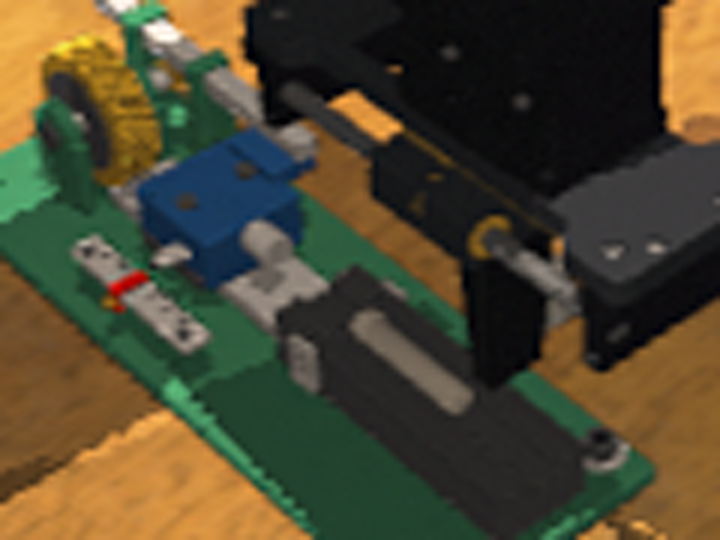

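View pics/top9c.png

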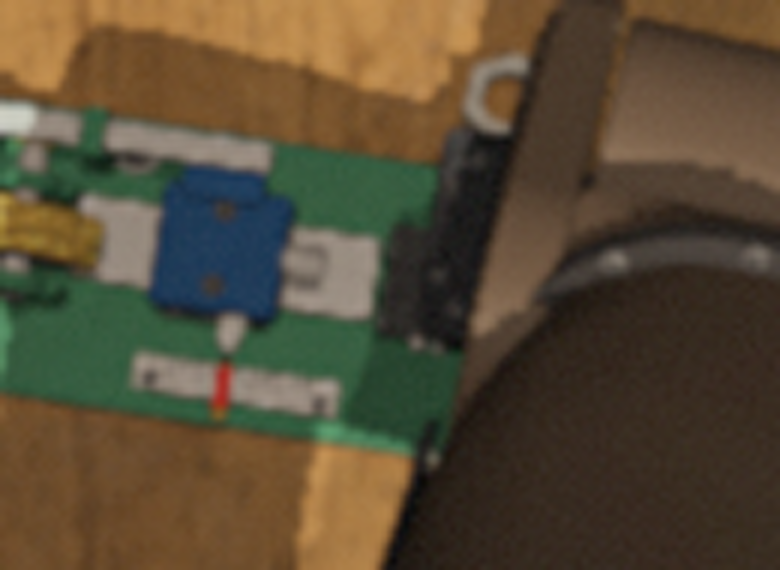

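Call:
{"api": "jog_arm", "payload": {"targets": [[[0, 0.7, 0], [0, 0, 0], 0], [[0, 0.6, 0], [0, 0, 0], 0], [[0, 0.2, 0], [0, 0, 0], 0], [[0, 0, 0], [0, 0, 0], 0]]}}

```text
time: 12.45
tool_pos: [0.5161, -0.065, 0.0561]
tool_rot: [-1.568, 0.119, -0.128]
contact_force: [0.0, 0.3, -0.6]
grip_width: 0.005
```

```bash
python3 mv.py .5145 -.0627 .0505 1.413
python3 - <<'E'
from h import *
im=imaging.capture("scene")[:,:,::-1].copy(); cv2.imwrite("pics/scene10.png",im); big("scene",im,(245,225,345,305),7,"pics/scene10c.png")
E
```

```text
t=12.45 tcp [ 0.5161 -0.065   0.0561] f [ 0.   0.3 -0.6] grip 0.01
shift tool mm [-2.   5.6  2.1] shares [-0.1   0.28  0.1 ]
turn shares [-0.    0.    0.06]
```

View pics/scene10c.png

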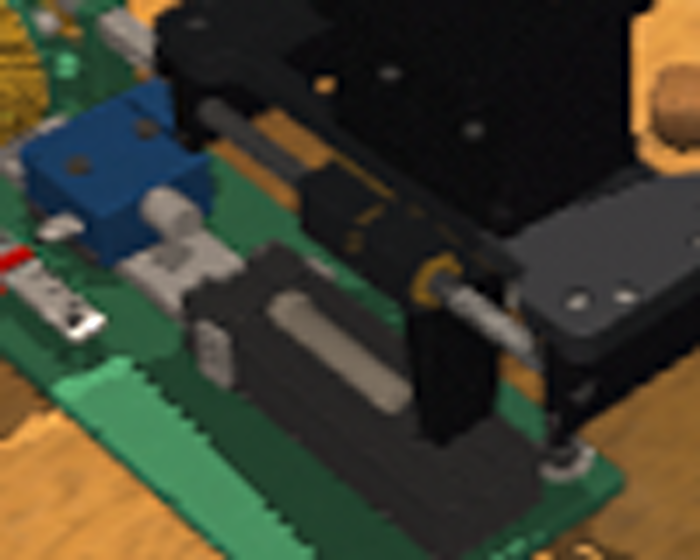

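Call:
{"api": "jog_arm", "payload": {"targets": [[[-0.08, 0.28, 0], [0, 0, 0.06], 0], [[0, 0, 0], [0, 0, 0], 0]]}}

```text
time: 12.7
tool_pos: [0.5148, -0.0649, 0.0511]
tool_rot: [-1.567, 0.123, -0.124]
contact_force: [-0.6, 0.3, -0.5]
grip_width: 0.006
```

Call:
{"api": "jog_arm", "payload": {"targets": [[[0, 0, 0.2], [0, 0, 0], 0], [[0, 0, 0.25], [0, 0, 0], 0]]}}

```text
time: 12.9
tool_pos: [0.5164, -0.056, 0.0513]
tool_rot: [-1.567, 0.124, -0.125]
contact_force: [-0.4, 0.8, -0.2]
grip_width: 0.003
```

```bash
python3 mv.py .5145 -.0627 .0505 1.413
```

```text
t=12.90 tcp [ 0.5164 -0.056   0.0513] f [-0.4  0.8 -0.2] grip 0.00
shift tool mm [-0.8  0.8 -6.9] shares [-0.04  0.04 -0.35]
turn shares [ 0.   -0.01  0.01]
```

Call:
{"api": "jog_arm", "payload": {"targets": [[[0, 0.04, 0.2], [0, 0, 0], 0], [[0, 0, 0.25], [0, 0, 0], 0], [[0, 0, 0.25], [0, 0, 0], 0], [[0, 0, 0.25], [0, 0, 0], 0], [[0, 0, 0.25], [0, 0, 0], 0], [[0, 0, 0], [0, 0, 0], 0]]}}

```text
time: 13.5
tool_pos: [0.5207, -0.029, 0.0508]
tool_rot: [-1.567, 0.122, -0.125]
contact_force: [0.4, 0.5, -0.4]
grip_width: 0.006
```

```bash
python3 mv.py .5145 -.0627 .0505 1.413
python3 - <<'E'
from h import *
im=imaging.capture("scene")[:,:,::-1].copy(); cv2.imwrite("pics/scene11.png",im); big("scene",im,(245,225,345,305),7,"pics/scene11c.png")
E
```

```text
t=13.50 tcp [ 0.5207 -0.029   0.0508] f [ 0.4  0.5 -0.4] grip 0.01
shift tool mm [ -0.9   0.3 -34.3] shares [-0.04  0.02 -1.71]
turn shares [0.   0.01 0.02]
```

View pics/scene11c.png

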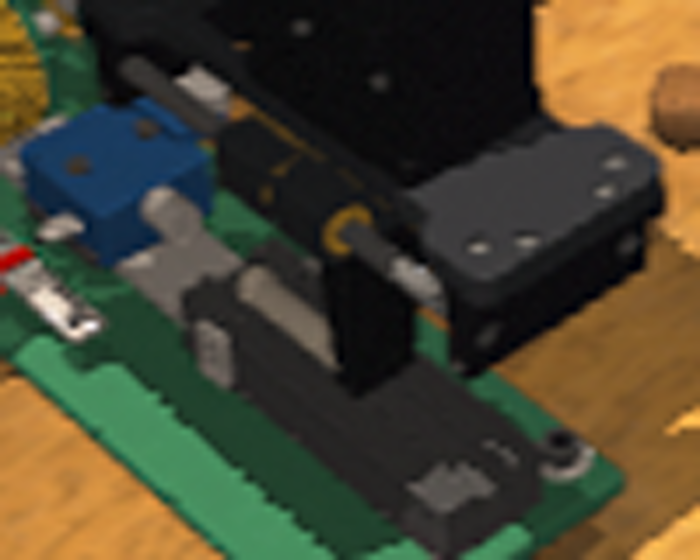

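Call:
{"api": "jog_arm", "payload": {"targets": [[[0, 0, 0.25], [0, 0, 0], 0], [[0, 0, 0.25], [0, 0, 0], 0], [[0, 0, 0.25], [0, 0, 0], 0], [[-0.03, 0, 0.25], [0, 0, 0], 0], [[0, 0, 0.2], [0, 0, 0], 0], [[0, 0, 0], [0, 0, 0], 0]]}}

```text
time: 14.15
tool_pos: [0.5242, -0.0035, 0.0508]
tool_rot: [-1.568, 0.123, -0.125]
contact_force: [0.0, 0.5, 0.1]
grip_width: 0.005
```

```bash
python3 mv.py .5145 -.0627 .0505 1.413
python3 - <<'E'
from h import *
im=imaging.capture("scene")[:,:,::-1].copy(); cv2.imwrite("pics/scene12.png",im); big("scene",im,(245,225,345,305),7,"pics/scene12c.png")
E
```

```text
t=14.15 tcp [ 0.5242 -0.0035  0.0508] f [0.  0.5 0.1] grip 0.01
shift tool mm [ -0.2   0.3 -60. ] shares [-0.01  0.02 -3.  ]
turn shares [0.   0.   0.02]
```

View pics/scene12c.png

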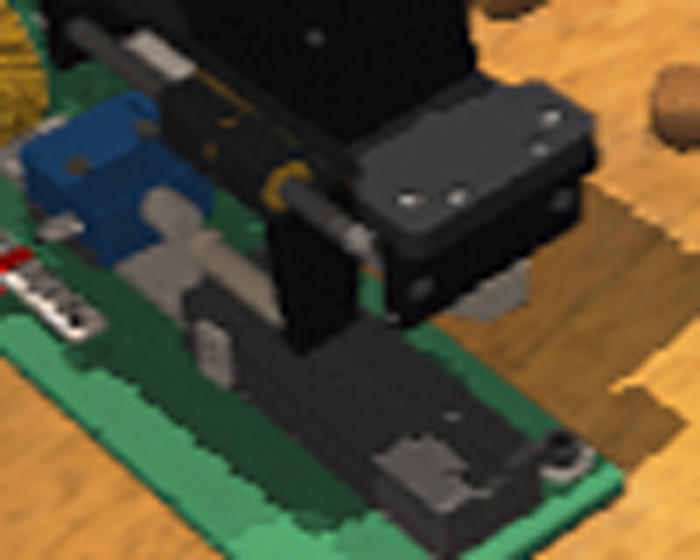

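Call:
{"api": "jog_arm", "payload": {"targets": [[[0, 0, 0.08], [0, 0, 0], 0], [[0, 0, 0.08], [0, 0, 0], 0]]}}

```text
time: 14.4
tool_pos: [0.5246, -0.0006, 0.0508]
tool_rot: [-1.568, 0.123, -0.125]
contact_force: [-1.1, -0.5, -1.0]
grip_width: 0.007
```

Call:
{"api": "jog_arm", "payload": {"targets": [[[0, 0, 0.07], [0, 0, 0], 0], [[0, 0, 0.07], [0, 0, 0], 0]]}}

```text
time: 14.6
tool_pos: [0.5251, 0.0022, 0.0508]
tool_rot: [-1.568, 0.123, -0.125]
contact_force: [-1.1, -0.4, -0.0]
grip_width: 0.003
```

```bash
python3 mv.py .5145 -.0627 .0505 1.413
python3 - <<'E'
from h import *
im=imaging.capture("scene")[:,:,::-1].copy(); cv2.imwrite("pics/scene13.png",im); big("scene",im,(255,240,305,280),14,"pics/scene13c.png")
E
```

```text
t=14.60 tcp [0.5251 0.0022 0.0508] f [-1.1 -0.4 -0. ] grip 0.00
shift tool mm [ -0.2   0.3 -65.8] shares [-0.01  0.02 -3.29]
turn shares [ 0.   -0.    0.02]
```

View pics/scene13c.png

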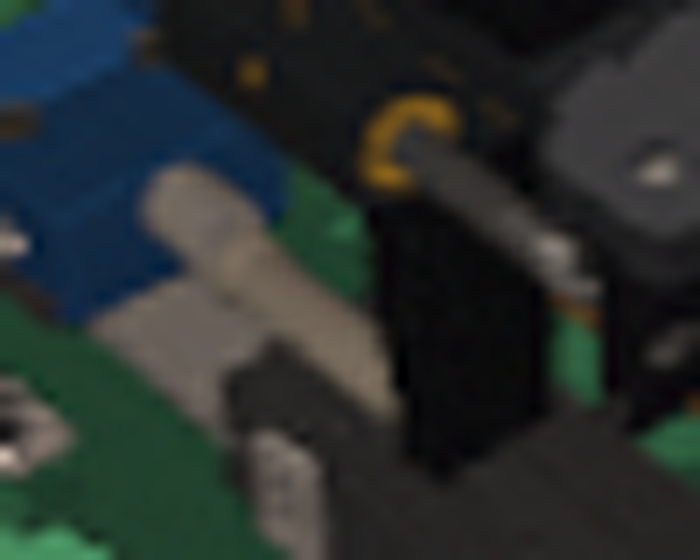

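Nearly touching; 1 mm steps with force checks.

Call:
{"api": "jog_arm", "payload": {"targets": [[[0, 0, 0.05], [0, 0, 0], 0]]}}

```text
time: 14.75
tool_pos: [0.5253, 0.0034, 0.0508]
tool_rot: [-1.568, 0.123, -0.125]
contact_force: [0.7, -0.4, 0.3]
grip_width: 0.001
```

Call:
{"api": "jog_arm", "payload": {"targets": [[[0, 0, 0.05], [0, 0, 0], 0]]}}

```text
time: 14.85
tool_pos: [0.5255, 0.0044, 0.0508]
tool_rot: [-1.568, 0.123, -0.125]
contact_force: [-0.0, 0.0, -0.0]
grip_width: 0.006
```

Call:
{"api": "jog_arm", "payload": {"targets": [[[0, 0, 0.04], [0, 0, 0], 0]]}}

```text
time: 14.95
tool_pos: [0.5256, 0.0053, 0.0508]
tool_rot: [-1.568, 0.123, -0.126]
contact_force: [0.6, 0.6, 0.4]
grip_width: 0.002
```

Call:
{"api": "jog_arm", "payload": {"targets": [[[0, 0, 0.04], [0, 0, 0], 0]]}}

```text
time: 15.05
tool_pos: [0.5257, 0.0061, 0.0508]
tool_rot: [-1.568, 0.123, -0.126]
contact_force: [-0.2, -0.6, 0.2]
grip_width: 0.006
```

Call:
{"api": "jog_arm", "payload": {"targets": [[[0, 0, 0.04], [0, 0, 0], 0]]}}

```text
time: 15.15
tool_pos: [0.5259, 0.0069, 0.0508]
tool_rot: [-1.568, 0.123, -0.126]
contact_force: [-1.2, -2.0, -0.0]
grip_width: 0.002
```

```bash
python3 - <<'E'
from h import *
im=imaging.capture("scene")[:,:,::-1].copy(); cv2.imwrite("pics/scene14.png",im); big("scene",im,(255,240,305,280),14,"pics/scene14c.png")
E
python3 look.py 14; python3 meas.py 14
```

```text
ptr [183.2 183.5 184.  185.  204. ] mk [nan nan nan nan nan nan] diff mm nanmeas.py:10: RuntimeWarning: invalid value encountered in scalar divide
  r=im[v,255:285]; d=r[:,2]-r[:,1]; w=np.clip(d-40,0,None); u=(w*X).sum()/w.sum(); Q.append(jt(u,v,1,(0,0)))
```

View pics/scene14c.png

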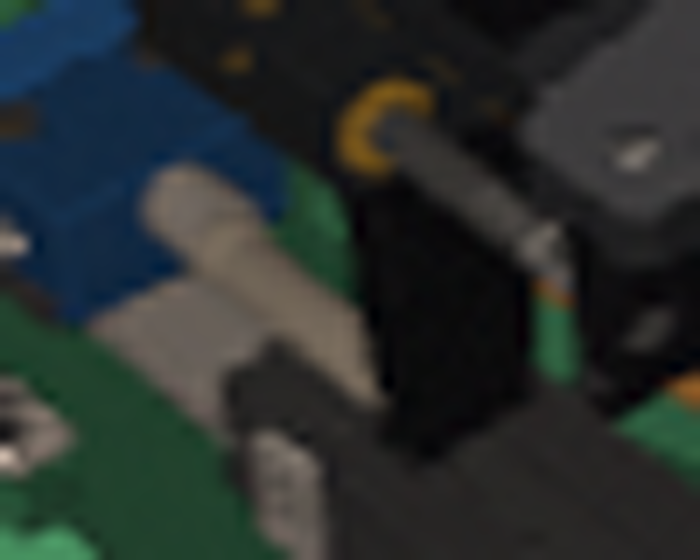

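Call:
{"api": "jog_arm", "payload": {"targets": [[[0, 0, 0.03], [0, 0, 0], 0]]}}

```text
time: 15.35
tool_pos: [0.5259, 0.0072, 0.0508]
tool_rot: [-1.568, 0.123, -0.125]
contact_force: [-1.7, -7.5, 0.0]
grip_width: 0.005
```

Call:
{"api": "jog_arm", "payload": {"targets": [[[0, 0, 0.03], [0, 0, 0], 0]]}}

```text
time: 15.45
tool_pos: [0.5259, 0.0073, 0.0508]
tool_rot: [-1.569, 0.123, -0.125]
contact_force: [-0.8, -8.8, 1.3]
grip_width: 0.004
```

Call:
{"api": "jog_arm", "payload": {"targets": [[[0, 0, -0.05], [0, 0, 0], 0], [[0, 0, -0.2], [0, 0, 0], 0], [[0, 0, -0.5], [0, 0, 0], 0], [[0, -0.5, -0.3], [0, 0, 0], 0], [[0, -1, 0], [0, 0, 0], 0], [[0, -1, 0], [0, 0, 0], 0], [[0, -1, 0], [0, 0, 0], 0], [[0, -1, 0], [0, 0, 0], 0], [[0, -0.8, -1], [0, 0, 0], 0], [[0, -0.5, -1], [0, 0, 0], 0], [[0, 0, -1], [0, 0, 0], 0], [[0, 0, -1], [0, 0, 0], 0]]}}

```text
time: 16.65
tool_pos: [0.5082, -0.0987, 0.1776]
tool_rot: [-1.569, 0.12, -0.127]
contact_force: [-0.1, 0.6, 0.1]
grip_width: 0.002
```

Call:
{"api": "jog_arm", "payload": {"targets": [[[0, 0, -1], [0, 0, 0], 0], [[0, 0, -1], [0, 0, 0], 0], [[0, 0, -1], [0, 0, 0], 0], [[0, 0, -1], [0, 0, 0], 0], [[0, 0, -0.5], [0, 0, 0], 0], [[0, 0, 0], [0, 0, 0], 0]]}}

```text
time: 17.25
tool_pos: [0.4913, -0.1954, 0.1825]
tool_rot: [-1.57, 0.121, -0.134]
contact_force: [0.0, 0.5, -0.1]
grip_width: 0.004
```

```bash
python3 look.py 15; python3 meas.py 15
python3 - <<'E'
from h import *
im=imaging.capture("scene")[:,:,::-1].copy(); cv2.imwrite("pics/scene15.png",im); big("scene",im,(225,225,325,300),8,"pics/scene15c.png")
big("top",cv2.imread("pics/top15.png"),(230,245,330,310),8,"pics/top15d.png")
E
```

```text
ptr [178.8 178.9 179.  178.7 178.4] mk [178.7 178.6 178.6 178.6 178.8 178.5] diff mm 0.13
```

View pics/scene15c.png

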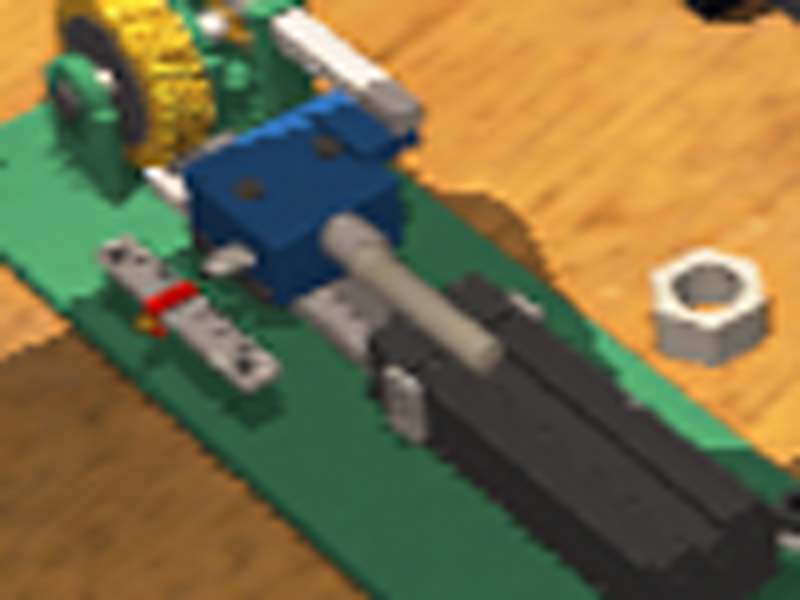

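View pics/top15d.png

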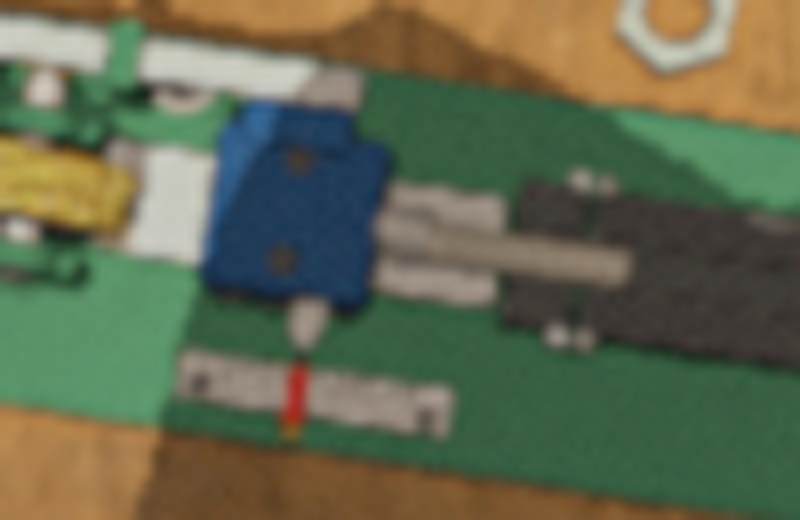

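```bash
python3 -c "
from workcell import bot; print(bot.job_done())"
```

```text
the job is handed in; nothing more can be done
None
```

The jig is set for the next cut, and I handed the job in at about 17.4 s with the arm clear of everything.

- **Stop on the mark:** I rolled the wheel's top towards the groove with the closed fingertips, in several strokes, checking the pictures between them. The stop moved about 11 mm. In the last top picture the pointer is about 0.13 mm from the marker's middle, the same (0.15 mm) as before the pin was pushed.
- **Pin against the stop:** I pushed the plain end along the groove until it met firm resistance of about 9 N, below the 24 N the stop holds, then backed off. The last pictures show the pin lying in the groove with its head against the anvil. The marker measured in the same place in every picture, and the nut looks undisturbed. I did not check the other tools after the move.

Three checks were less clean:
- **Camera disagreement:** The two cameras differed by about 5 mm on absolute positions. From the scene camera the pointer looked 2 to 3 mm off the mark. I put that down to the pointer's body standing higher than the marker, and relied on the top camera, where height matters little.
- **Pressing force:** The press on the wheel went above the advised 8 to 15 N at times, once reaching 43.6 N at the fingertips. That is over 40 N, but it was at the fingertips, and the 40 N limit is worded for the arm and gripper body.
- **Hidden view:** The arm blocked the top camera at the moment the pin touched the stop. I confirmed the stop's position once the arm was out of the way.

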